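Slide a board carrier under the leaf spring of a test cradle

TASK

With the fingertips, press the board carrier down hard against the sprung floor of the test cradle and keep pressing while you slide it under the bridge and its leaf spring, until it is fully home against the end stop. Then let go, so that it stays there, held down under the spring. Push it only: do not lift or tip the carrier, and leave the other things on the bench and on the cradle where they are.

Things in the scene. Friction and masses are not known exactly. Their poses are not given: they have to be found in the camera images.
- cradle: Test cradle, screwed to the bench: black base 250 (x) x 150 (y) x 10 mm. Origin at the centre of its underside, on the work surface (z = 0); +x is the direction in which the carrier is slid, z up. Two grey rails along x (inner faces at y = +-31.5 mm, 8 mm thick, tops 34 mm high) form the track, open to the rear (-x); outside each is 35 mm of flat deck, 10 mm high.
- lift_plate: Sprung steel floor of the track, 222 x 58 mm, origin at the centre of its top face; it carries the carrier. It only moves vertically: top face 26 mm above the work surface when up (start), 18 mm when fully down (8 mm travel). Its spring pushes up with 8 N at the top and 12 N at the bottom.
- leaf_spring: Yellowish spring-bronze leaf spring hanging from the front of the bridge bar, 36 mm wide; origin on its hinge line at cradle x = 77 mm, 33.5 mm high. It slopes down along +x to a rounded tip at cradle x = 103 mm, whose underside is 24 mm high when nothing is under it. The carrier's front edge lifts it; it then presses on it with about 13 N, and sliding takes 10 to 15 N.
- carrier: Loose aluminium board carrier, 0.2 to 0.4 kg, in the track on the lift plate: slab 160 (x) x 60 (y) x 10 mm, origin at the centre of its underside, +x to the end stop. Front (x = 30 to 80 mm) bare; middle (x = -44 to 30 mm) a raised bed, 6 mm above the slab, with a green circuit board (21 mm above the underside in all). Slides smoothly (friction about 0.25). Fully home at cradle x = 33 mm.
- finger_pad (a point): Centre of the carrier's finger pad, the flat rear 36 mm of the slab's top (carrier x = -80 to -44 mm); this point is at carrier x = -62, y = 0, z = 10 mm; axes as the carrier. 18 mm ahead of it the bed's rear face is an upright step, 6 mm tall and 60 mm wide, to push against. The carrier's front edge is 142 mm ahead of it. Height 36 mm at the start.
- bridge_edge (a point): Lower rear edge of the rigid steel bridge bar, midway across the track. The bar spans cradle x = 69 to 77 mm, underside 31.5 mm and top 39.5 mm high, on posts outside the rails. At the start the carrier's front edge is 6 to 24 mm short of it and, with its top at 36 mm, would strike it: it passes under only when pressed down 5 to 8 mm.
- stop_face (a point): Point on the upright face of the end stop that closes the track, midway across it (cradle x = 113 mm, 26 mm high; the stop's top is 36 mm high).
- tweezers: bystander: black tweezers, 125 x 10 x 6 mm, lying on the cradle's deck beside the track; origin at the centre of the underside
- standoff: bystander: loose steel standoff, 16 mm in diameter, 18 mm tall, standing on the cradle's other deck; origin at the centre of the underside
- dish: bystander: shallow steel dish, 72 mm across, 16 mm tall; origin at the centre of the underside
- flux_jar: bystander: small amber jar, 48 mm in diameter, 45 mm tall; origin at the centre of the underside
- spool: bystander: wire spool, 54 mm in diameter, 36 mm tall, standing on a flange; origin at the centre of the underside
- screwdriver: bystander: screwdriver lying, 160 mm long, 26 mm thick; origin under its middle
- probe_pen: bystander: probe pen lying, about 150 mm long, 14 mm thick; origin under its middle
Things that resemble listed ones, but are neither listed nor needed, are in the scene too. Of the things like the carrier, leave any that is blue; of the rest the larger one is meant.

How it is judged:
By the outcome, as a careful person would: the job done as asked, in the order asked, and still so for the second after the job is handed in, with the robot touching nothing.
It also fails if it takes over 42 s, if anything falls off the work surface, if the arm or the gripper's body presses on something with over 40 N, if the wrist force passes 120 N, or if a joint passes its speed limit or range.

ROBOT

A 6-joint arm with a two-finger parallel gripper is mounted at the origin on the work surface. World frame = base frame: x ahead of the robot, y to its left, z up, the work surface at z = 0. Lengths are in m, angles in rad, forces in N, time in s.
With the tool pointing down it reaches from about 0.375 to 0.9 m from the base axis. Payload 3.1 kg.
Tool frame: the origin (TCP) lies at the very end of the fingers, on their centre line; the grasp point (between the pads) lies robot.pinch_z behind it (robot.pinch_z is the distance from the TCP to the grasp point, in m); z points along the fingers, y is the line along which they close (so a half turn about z gives the same grasp; the last joint's range is limited). The gripper opens to 85 mm and grips with 20 to 120 N. Pads are 22 mm wide; open, the fingers measure 114 mm over their backs; the gripper's body (76 mm by 85 mm) begins 54 mm behind the grasp point. The pads swing forward as they close: fully open they stand 13 mm farther back than shut.
Start: joints at [-1.329, 0.527, 1.433, -0, 1.181, -0.178], TCP at [0.255, -0.57, 0.203] pointing down, gripper open.
Joint ranges: [-3.08, 3.08], [-0.75, 2.2], [0.22, 2.44], [-1.43, 4.57], [0, 2.65], [-2.85, 2.85]. Speed limits (rad/s): [2.79, 2.79, 3.14, 3.14, 3.14, 3.14].

INTERFACE

Orientations are given as a unit quaternion [x, y, z, w].
In Python, from plant import robot gives the robot as it stands.
- The arm moves only by the tool send_rows, never from a script. Its argument "steps" is a list of rows, each a list of 3 entries, a list of its own where there are three numbers: the shift along the tool's x, y, z in mm, then the turn about the tool's z in degrees, then the opening in per cent of the stroke, from 0 (shut) to 100 (fully open). A call has 1 to 20 rows; each row shifts and turns the commanded pose from where the row before left it, along the tool's axes as they then stand; what a row does not reach is not made up. A row lasts 1/10 s, in which the tool goes at most 50 mm and 8.59 degrees, less where a joint would pass 70% of its speed; a pose out of reach is approached as far as the arm can. A call with a gripper value outside its range is refused whole. The fingers move at their own pace and stop on an object; "newtons" is the grip in N (left out, the last holds). Time passes only in rows, so rows that do not move let the fingers close. It gives the time, the measured TCP pose, the force, the opening and the grip force at its end, in the units of the state.
- robot.get_obs(): the state, without advancing time (a new reading comes with each control period).
- robot.grab_frame(name): name is "side" or "top" or "wrist"; returns (picture, depth): 400x640x3 uint8, red, green, blue; 400x640 float32, m along the optical axis (not along the pixel's ray), 0 where there is no reading.
- robot.camera_model(name): a dict with "camera_matrix" (3x3 intrinsics, pixels), "eye" and "rotation" of the camera in the world; the wrist camera has in their place "T_tool_cam" (4x4, takes a point from camera to tool coordinates, whose origin is the TCP and whose axes are the flange's). Camera axes: x right, y down, z forward; pixel columns grow to the right and rows downward; lengths in m; the calibration is good to about 2 mm. A picture is of the moment at which its call begins: read the wrist's pose just before it. camera_model takes no time and is no camera call.
- robot.hand_in(): hands the job in; it is judged then, once.
The state is a dict: "t": time; "joints": joint angles; "dq": joint speeds; "tau": joint torques, N m; "position": TCP position; "ee_rot": TCP orientation; "ft_force": force on the tool from outside, world axes, zero at the start; "ft_torque": the same for the moment, N m; "grip_width": opening from 0.0 (shut) to 1.0 (fully open); "gripper_force": force on a finger pad.
Only numpy, scipy, OpenCV 4.12 (cv2) and the standard library are available. Lean on these libraries where they do the work, as an engineer would, in place of code of your own. Each camera call takes 0.05 s, during which the arm holds its last target. There are 200 camera calls.

## Working session

There is one attempt and no reset: what is moved stays moved. The work goes in short steps, Python scripts to look and compute and a tool call to move; the robot and the scene stay as the last step left them, time stands still between calls to the robot, and variables do not carry over. Pictures are saved under pics/ and viewed, at most 10 in all, crops included, and the job is handed in when it is done.

Besides the shell and the picture viewer there is one more tool, called after "Request:" as name([rows], argument=value, ...), one row to a line, values as JSON. send_rows: Moves the arm, as the interface text tells. Its arguments: {"type":"object","properties":{"steps":{"type":"array"},"newtons":{"type":"number"}},"required":["steps"]}

```bash
mkdir -p pics; ls; python3 - <<'E'
from plant import robot
import cv2,numpy as np
print(robot.get_obs(),robot.pinch_z)
for n in("top","side"):
    p,d=robot.grab_frame(n); cv2.imwrite(f"pics/{n}0.png",p[:,:,::-1]); np.save(f"pics/{n}0.npy",d)
    print(n,robot.camera_model(n))
E
```

```text
pics
{'t': 0.0, 'joints': array([-1.32848369e+00,  5.28434267e-01,  1.43389373e+00,  1.63167367e-05,
        1.18136587e+00, -1.78509029e-01]), 'dq': array([ 0.00048841,  0.00077411,  0.0013683 ,  0.00234688, -0.00136834,
        0.00028682]), 'tau': array([-5.48944372e-04, -4.42353451e+01, -1.78026688e+01, -1.99551041e-04,
        8.35466024e-03,  5.06027135e-06]), 'position': array([ 0.25516082, -0.56971247,  0.20245598]), 'ee_rot': array([ 9.77945299e-01,  2.08858536e-01, -2.59701319e-05, -1.05031233e-03]), 'ft_force': array([ 0.38943931,  0.3463131 , -0.54122009]), 'ft_torque': array([0.03604062, 0.05535886, 0.05408659]), 'gripper_force': 0.0, 'grip_width': 0.9984060197194372} 0.0187
top {'camera_matrix': array([[438.16276944,   0.        , 321.44209001],
       [  0.        , 438.16276944, 203.27240219],
       [  0.        ,   0.        ,   1.        ]]), 'eye': array([0.32209166, 0.02084149, 1.15703468]), 'rotation': array([ 0.72916003, -0.67588919,  0.07539122, -0.07626014])}
side {'camera_matrix': array([[425.60831857,   0.        , 322.77480792],
       [  0.        , 425.60831857, 208.55672394],
       [  0.        ,   0.        ,   1.        ]]), 'eye': array([0.08237415, 0.99858824, 0.70293839]), 'rotation': array([-0.19043358,  0.8479116 , -0.48256942,  0.10912251])}
```

View pics/top0.png

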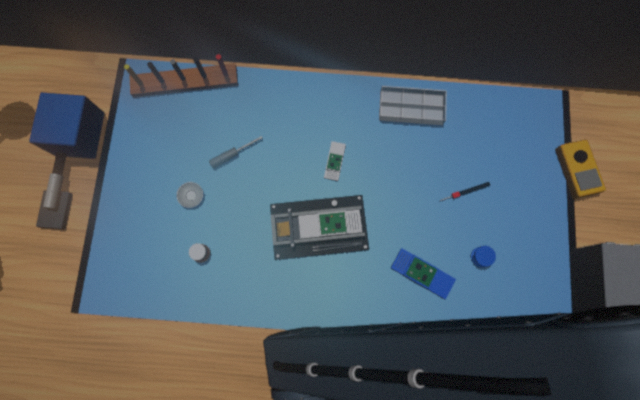

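View pics/side0.png

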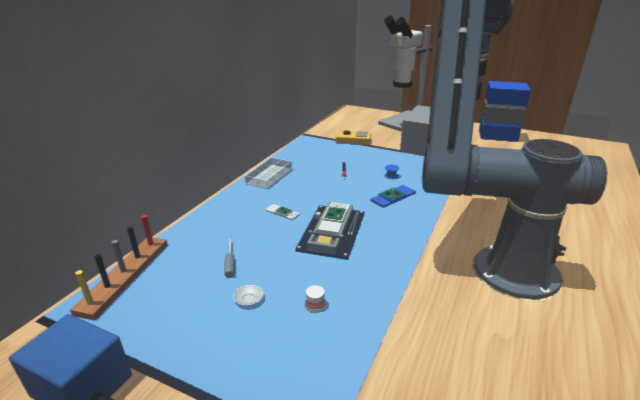

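The top view shows the carrier candidates: a silver carrier in the cradle at (330,222), a small silver look-alike at (335,160) and a blue look-alike at (422,273). By the description I choose the one at (330,222). The bridge is at about (290,225), so cradle +x points left in the picture.

```bash
cat > h.py <<'E'
from plant import robot
import cv2,numpy as np
from scipy.spatial.transform import Rotation as R
def cam(n,obs=None):
    m=robot.camera_model(n);K=np.array(m["camera_matrix"])
    if n=="wrist":
        T=np.eye(4);T[:3,:3]=R.from_quat(obs["ee_rot"]).as_matrix();T[:3,3]=obs["position"]
        T=T@np.array(m["T_tool_cam"]);return K,T[:3,:3],T[:3,3]
    return K,R.from_quat(m["rotation"]).as_matrix(),np.array(m["eye"])
def ray(c,uv,z):
    K,r,e=c;uv=np.atleast_2d(uv).astype(float)
    d=(r@np.linalg.inv(K)@np.c_[uv,np.ones(len(uv))].T).T
    return e+d*((z-e[2])/d[:,2])[:,None]
def proj(c,P):
    K,r,e=c;q=(K@r.T@(np.atleast_2d(P)-e).T).T
    return q[:,:2]/q[:,2:]
E
python3 - <<'E'
from h import *
c=cam("top");p=cv2.imread("pics/top0.png")
print(ray(c,[(320,227),(335,160)],0.01))
g=p.max(2)[185:270,262:378];m=((g<70)*255).astype(np.uint8)
m=cv2.morphologyEx(m,cv2.MORPH_CLOSE,np.ones((25,25)))
k=max(cv2.findContours(m,0,1)[0],key=cv2.contourArea);b=cv2.boxPoints(cv2.minAreaRect(k))+[262,185]
print(b);B=ray(c,b,0.01);print(B,B.mean(0),np.linalg.norm(np.diff(B,axis=0),axis=1))
cv2.imwrite("pics/topc.png",cv2.resize(p[185:270,262:378],None,fx=6,fy=6,interpolation=cv2.INTER_CUBIC))
E
```

```text
[[0.50777628 0.030745   0.01      ]
 [0.69600941 0.00382762 0.01      ]]
[[277.10281372 191.15153503]
 [372.94589996 182.59411621]
 [378.86016846 248.83391571]
 [283.01708221 257.39133453]]
[[ 0.59638877  0.15335928  0.01      ]
 [ 0.64005625 -0.10308918  0.01      ]
 [ 0.46176809 -0.12754489  0.01      ]
 [ 0.4205036   0.12083488  0.01      ]] [0.52967918 0.01089002 0.01      ] [0.26013969 0.17995763 0.25178417]
```

View pics/topc.png

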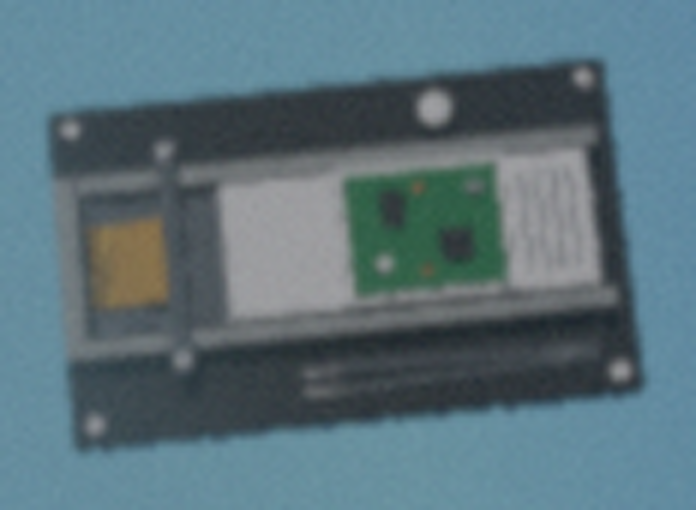

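The crop confirms the choice: the silver carrier lies in the track with the green board in the middle. The ribbed finger pad is at about crop (550,220). The bridge is at (175,250), with the yellow leaf spring and the stop to its left. Next I compute rough poses and the approach move.

```bash
python3 - <<'E'
from h import *
c=cam("top")
f=lambda q,z:ray(c,np.array(q)/6+[262,185],z)
B=f([(50,115),(600,62),(642,385),(78,450)],.01);print(B,B.mean(0)) # front-left.. 
print(np.linalg.norm(B-np.roll(B,-1,0),axis=1))
ex=(B[0]+B[3]-B[1]-B[2]);print("yaw",np.degrees(np.arctan2(ex[1],ex[0])))
C=f([(221,185),(588,150),(602,282),(230,318)],.036);print("carrier",C,C.mean(0))
P=f([(550,218)],.036)[0];print("pad",P)
o=robot.get_obs();r=R.from_quat(o["ee_rot"]).as_matrix()
t=np.r_[P[:2],.2];print("tool shift mm",1000*r.T@(t-o["position"]))
x=r[:,0];print("toolx yaw",np.degrees(np.arctan2(x[1],x[0])))
print(robot.camera_model("wrist"))
E
```

```text
[[ 0.5592961   0.1679492   0.01      ]
 [ 0.60235906 -0.0754589   0.01      ]
 [ 0.45893593 -0.10178753  0.01      ]
 [ 0.41218442  0.14100566  0.01      ]] [0.50819388 0.03292711 0.01      ]
[0.24718803 0.14581973 0.24725339 0.14955869]
yaw 100.4660903756125
carrier [[ 0.5286793   0.08765014  0.036     ]
 [ 0.55629757 -0.07024121  0.036     ]
 [ 0.49885981 -0.07951795  0.036     ]
 [ 0.47116429  0.0788161   0.036     ]] [0.51375024 0.00417677 0.036     ]
pad [ 0.52506151 -0.05552217  0.036     ]
tool shift mm [ 456.4330073  -359.15913741    3.3807432 ]
toolx yaw 24.10630438253072
{'camera_matrix': array([[290.2453932 ,   0.        , 320.96233362],
       [  0.        , 290.2453932 , 198.05162619],
       [  0.        ,   0.        ,   1.        ]]), 'T_tool_cam': array([[-7.25997531e-04, -9.51385974e-01, -3.08000327e-01,
         7.92310403e-02],
       [ 9.99999510e-01, -8.98028317e-04,  4.16799461e-04,
         6.68713383e-04],
       [-6.73130176e-04, -3.07999873e-01,  9.51386160e-01,
        -1.69624686e-01],
       [ 0.00000000e+00,  0.00000000e+00,  0.00000000e+00,
         1.00000000e+00]])}
```

Request:
send_rows([
  [[35,-27.6,0],0,0],
  [[35,-27.6,0],0,0],
  [[35,-27.6,0],0,0],
  [[35,-27.6,0],0,0],
  [[35,-27.6,0],0,0],
  [[35,-27.6,0],0,0],
  [[35,-27.6,0],0,0],
  [[35,-27.6,0],0,0],
  [[35,-27.6,0],0,0],
  [[35,-27.6,0],0,0],
  [[35,-27.6,0],0,0],
  [[35,-27.6,0],0,0],
  [[35,-27.6,0],0,0],
])

```text
t: 1.4
position: [0.5244, -0.0552, 0.2032]
ee_rot: [0.978, 0.209, -0.0, -0.0]
ft_force: [0.3, -0.3, 0.2]
grip_width: 0.002
gripper_force: 0.0
```

Request:
send_rows([
  [[0,0,0],-8.5,0],
  [[0,0,0],-8.5,0],
  [[0,0,0],-8.5,0],
  [[0,0,0],-8.5,0],
  [[0,0,0],-8.5,0],
  [[0,0,0],-8.5,0],
  [[0,0,0],-8.5,0],
  [[0,0,0],-8.5,0],
  [[0,0,0],-8.4,0],
  [[0,0,0],0,0],
  [[0,0,0],0,0],
])

```text
t: 2.5
position: [0.5238, -0.057, 0.2032]
ee_rot: [0.641, 0.768, -0.0, -0.0]
ft_force: [-1.1, -0.7, -0.5]
grip_width: 0.004
gripper_force: 0.0
```

```bash
python3 - <<'E'
from h import *
import pickle
o=robot.get_obs();p,d=robot.grab_frame("wrist");pickle.dump((o,p,d),open("w1.pkl","wb"))
cv2.imwrite("pics/w1.png",p[:,:,::-1]);print(o["t"],o["position"],o["ft_force"],o["grip_width"])
x=R.from_quat(o["ee_rot"]).as_matrix()[:,0];print(np.degrees(np.arctan2(x[1],x[0])))
E
```

```text
2.5 [ 0.52384125 -0.05700797  0.20317108] [-1.06163576 -0.72384657 -0.49953458] 0.004301278543807054
100.33368237811175
```

View pics/w1.png

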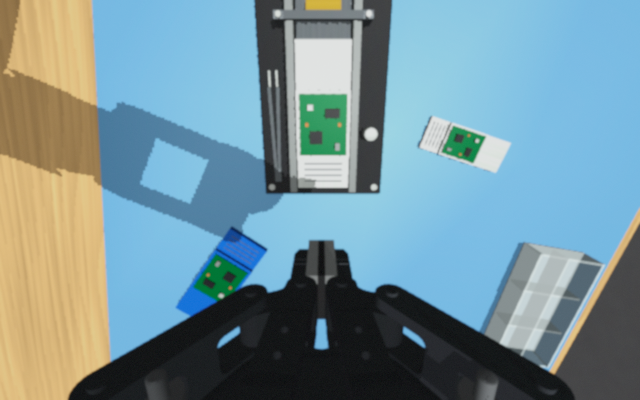

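The wrist view shows the carrier below, running from rear edge at row ~188 to front edge at row ~38 and columns 293–350. The board's rear is at row ~155, the bridge bar at (322,15), and the shut fingertips at (321,243).

```bash
python3 - <<'E'
from h import *
import pickle
o,p,d=pickle.load(open("w1.pkl","rb"));c=cam("wrist",o)
b=p[:,:,::-1];h=cv2.cvtColor(b,cv2.COLOR_BGR2HSV)
m=((h[...,1]<40)&(h[...,2]>185)).astype(np.uint8);m[:,:285]=0;m[:,358:]=0;m[200:]=0
r=np.where(m.sum(1)>25)[0];print("rows",r.min(),r.max())
for y in (45,60,80,175,184):
    q=np.where(m[y])[0];print(y,q.min(),q.max())
g=((h[...,0]>40)&(h[...,0]<85)&(h[...,1]>120)).astype(np.uint8);g[:,:290]=0;g[:,358:]=0;g[200:]=0
gr=np.where(g.sum(1)>25)[0];print("green",gr.min(),gr.max(),np.where(g[120])[0][[0,-1]])
print("vals",b[170:200,340].tolist()[::2])
F=ray(c,[(323,r.min()-.5)],.036)[0];Rr=ray(c,[(322,r.max()+.5)],.036)[0]
print("front",F,"rear",Rr,"len",np.linalg.norm(F-Rr),"yaw",np.degrees(np.arctan2(*(F-Rr)[1::-1])))
print("greenrear",ray(c,[(323,gr.max()+.5)],.047), ray(c,[(323,gr.max()+.5)],.042))
for y in(60,80,184):
    q=np.where(m[y])[0];e=ray(c,[(q.min()-.5,y),(q.max()+.5,y)],.036);print(e.mean(0),np.linalg.norm(e[0]-e[1]))
Bk=ray(c,[(267,193),(380,193)],.01);print("base rear",Bk,Bk.mean(0))
E
```

```text
rows 39 187
45 295 357
60 295 357
80 295 357
175 298 347
184 315 347
green 95 153 [301 345]
vals [[210, 210, 207], [225, 226, 224], [208, 209, 206], [214, 215, 212], [225, 227, 224], [207, 208, 205], [220, 221, 219], [225, 227, 223], [219, 220, 217], [120, 121, 118], [59, 56, 57], [95, 84, 65], [207, 185, 129], [228, 206, 146], [228, 205, 145]]
front [0.5006378 0.0840021 0.036    ] rear [ 0.52842833 -0.0738485   0.036     ] len 0.1602782808480445 yaw 99.98493635218709
greenrear [[ 0.52181775 -0.03153551  0.047     ]] [[ 0.52198947 -0.03232581  0.042     ]]
[0.50741991 0.0646201  0.036     ] 0.06659272929950039
[0.51103123 0.04531824 0.036     ] 0.06790332793454315
[ 0.53827366 -0.06761951  0.036     ] 0.03962140285013709
base rear [[ 0.46043628 -0.10130423  0.01      ]
 [ 0.60566348 -0.07486514  0.01      ]] [ 0.53304988 -0.08808469  0.01      ]
```

Request:
send_rows([
  [[0,1.5,30],0,0],
  [[0,0,30],0,0],
  [[0,0,30],0,0],
  [[0,0,30],0,0],
  [[0,0,25],0,0],
  [[0,0,10],0,0],
  [[0,0,2],0,0],
  [[0,0,0],0,0],
  [[0,0,0],0,0],
])

```text
t: 3.45
position: [0.5265, -0.0571, 0.0476]
ee_rot: [0.639, 0.769, 0.0, 0.001]
ft_force: [0.3, -1.0, -0.5]
grip_width: -0.0
gripper_force: 0.0
```

```bash
python3 - <<'E'
from h import *
o=robot.get_obs();p,d=robot.grab_frame("wrist")
cv2.imwrite("pics/w2.png",p[:,:,::-1]);print(o["t"],o["position"],o["ft_force"])
E
```

```text
3.45 [ 0.52654603 -0.05711371  0.04756865] [ 0.33654154 -1.01690502 -0.50333511]
```

View pics/w2.png

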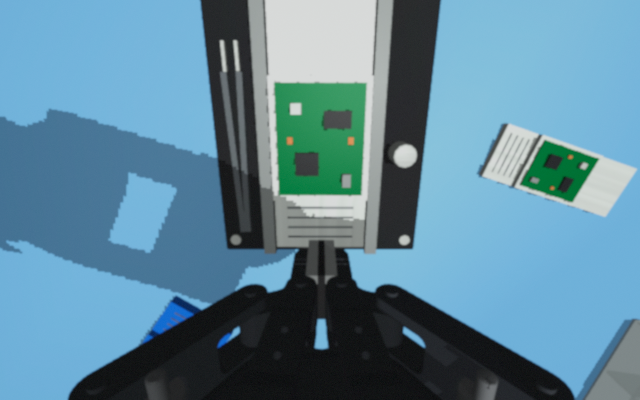

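The fingertips' front edge is at row ~240. The carrier's rear edge is at row ~247 and the board's rear is at row 194. I'll check that the tips really are over the pad.

```bash
python3 - <<'E'
from h import *
o=robot.get_obs();c=cam("wrist",o);r=R.from_quat(o["ee_rot"]).as_matrix();P=o["position"]
for dx in(-11,0,11,):print(dx,proj(c,P+r@[dx/1e3,0,0]))
ti=lambda uv,z:1e3*r.T@(ray(c,[uv],z)[0]-P)
print("rear edge",ti((321,247.5),.036),"green rear",ti((321,194.5),.047),"bed rear",ti((321,198),.042),"left/right@220",ti((273,220),.036),ti((368,220),.036))
print("finger edge at tip z",ti((321,240),P[2]))
E
```

```text
-11 [[320.21100544 248.17227627]]
0 [[320.18486561 232.70658779]]
11 [[320.15775345 216.6656206 ]]
rear edge [-16.62460072   0.50010598  11.69116149] green rear [25.35798378  0.53757232  0.635229  ] bed rear [21.48077761  0.53092146  5.64040175] left/right@220 [  4.01679069 -31.77797998  11.58680917] [ 3.93254264 32.14981696 11.73908289]
finger edge at tip z [-5.14199102  0.51728816  0.00808773]
```

```bash
python3 - <<'E'
from h import *
o=robot.get_obs();p,d=robot.grab_frame("wrist");c=cam("wrist",o);r=R.from_quat(o["ee_rot"]).as_matrix();K=c[0]
for v in (225,232,236,239,241,243,246,250,255,262,270,280):
    out=[v]
    for u in (312,330):
        z=d[v,u];q=c[1]@(np.linalg.inv(K)@[u,v,1]*z)+c[2];out+=list(np.round(1e3*r.T@(q-o["position"]),1))
    print(out)
cv2.imwrite("pics/w3.png",cv2.resize(p[180:300,250:390,::-1],None,fx=5,fy=5,interpolation=cv2.INTER_CUBIC))
E
```

```text
[225, np.float64(-0.1), np.float64(-5.6), np.float64(12.8), np.float64(0.1), np.float64(6.6), np.float64(12.3)]
[232, np.float64(-5.2), np.float64(-5.7), np.float64(12.4), np.float64(-5.6), np.float64(6.7), np.float64(13.2)]
[236, np.float64(-8.1), np.float64(-5.7), np.float64(12.2), np.float64(-7.8), np.float64(6.7), np.float64(11.7)]
[239, np.float64(-10.2), np.float64(-5.7), np.float64(11.8), np.float64(-10.6), np.float64(6.7), np.float64(12.6)]
[241, np.float64(9.8), np.float64(-4.2), np.float64(-31.5), np.float64(10.5), np.float64(5.2), np.float64(-33.0)]
[243, np.float64(10.3), np.float64(-4.1), np.float64(-34.9), np.float64(9.7), np.float64(5.2), np.float64(-33.7)]
[246, np.float64(10.2), np.float64(-4.0), np.float64(-37.9), np.float64(10.3), np.float64(5.1), np.float64(-38.3)]
[250, np.float64(10.9), np.float64(-3.8), np.float64(-43.6), np.float64(10.1), np.float64(5.0), np.float64(-42.1)]
[255, np.float64(9.5), np.float64(-3.7), np.float64(-46.0), np.float64(10.6), np.float64(4.8), np.float64(-47.9)]
[262, np.float64(10.3), np.float64(-3.5), np.float64(-53.8), np.float64(10.6), np.float64(4.6), np.float64(-54.3)]
[270, np.float64(9.8), np.float64(-3.3), np.float64(-59.6), np.float64(10.4), np.float64(4.4), np.float64(-60.6)]
[280, np.float64(12.0), np.float64(-3.0), np.float64(-70.3), np.float64(11.3), np.float64(4.2), np.float64(-69.4)]
```

View pics/w3.png

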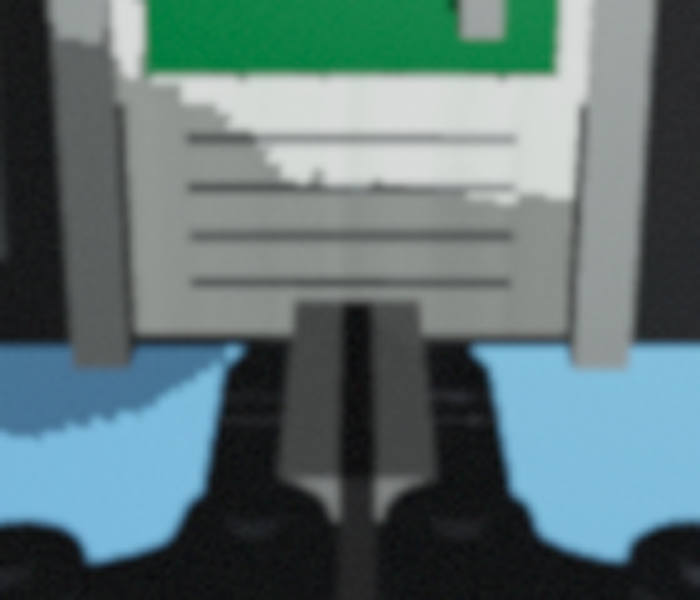

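The crop shows the ribbed pad with the shut fingers' visible end at crop (357,303). Depth puts that end about 31 mm short of the nominal TCP. I'll check this in the side view before pressing.

```bash
python3 - <<'E'
from h import *
o=robot.get_obs();p,d=robot.grab_frame("side");c=cam("side")
P=o["position"];uv=proj(c,[P,P+[0,0,.031],P+[0,0,.08]]);print(uv,o["t"],P)
u,v=uv[0].astype(int);print(u,v)
cv2.imwrite("pics/s2.png",cv2.resize(p[v-70:v+30,u-60:u+60,::-1],None,fx=6,fy=6,interpolation=cv2.INTER_CUBIC))
print(np.round(d[v-30:v+8:2,u-6:u+7:3],3))
E
```

```text
[[339.44169429 201.92144118]
 [339.63143413 193.13023844]
 [339.94093215 178.79028787]] 3.55 [ 0.52645636 -0.0570757   0.04762287]
339 201
[[1.255 1.249 1.252 1.242 1.247]
 [1.248 1.253 1.254 1.245 1.249]
 [1.257 1.254 1.289 1.249 1.274]
 [1.261 1.257 1.283 1.248 1.574]
 [1.275 1.268 1.286 1.26  1.276]
 [1.275 1.27  1.288 1.264 1.264]
 [1.531 1.273 1.266 1.27  1.273]
 [1.517 1.285 1.274 1.279 1.519]
 [1.501 1.283 1.278 1.281 1.5  ]
 [1.491 1.285 1.282 1.286 1.491]
 [1.477 1.288 1.287 1.29  1.481]
 [1.463 1.285 1.288 1.292 1.469]
 [1.446 1.454 1.296 1.451 1.452]
 [1.437 1.444 1.443 1.446 1.439]
 [1.427 1.426 1.433 1.43  1.434]
 [1.416 1.416 1.424 1.417 1.412]
 [1.335 1.335 1.336 1.404 1.409]
 [1.327 1.327 1.319 1.323 1.329]
 [1.302 1.297 1.315 1.314 1.315]]
```

View pics/s2.png

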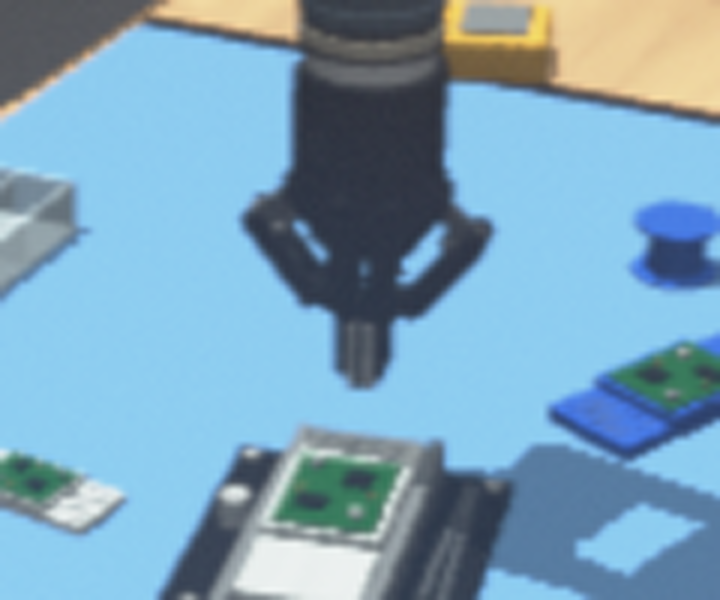

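The side view agrees: the fingertips end at crop (360,385), well above the carrier and about 28 mm above the nominal TCP. So I'll descend in guarded steps and go by contact force.

Request:
send_rows([
  [[0,0,10],0,0],
  [[0,0,10],0,0],
  [[0,0,6],0,0],
  [[0,0,0],0,0],
  [[0,0,0],0,0],
])

```text
t: 4.1
position: [0.5253, -0.0567, 0.0199]
ee_rot: [0.639, 0.769, -0.0, -0.0]
ft_force: [0.5, -1.1, -0.3]
grip_width: 0.003
gripper_force: 0.0
```

Request:
send_rows([
  [[0,0,3],0,0],
  [[0,0,3],0,0],
  [[0,0,0],0,0],
])

```text
t: 4.4
position: [0.5253, -0.0567, 0.0141]
ee_rot: [0.639, 0.769, -0.0, -0.0]
ft_force: [-0.4, 0.0, 0.6]
grip_width: 0.003
gripper_force: 0.0
```

Request:
send_rows([
  [[0,0,3],0,0],
  [[0,0,0],0,0],
])

```text
t: 4.6
position: [0.5254, -0.0568, 0.0112]
ee_rot: [0.639, 0.769, -0.0, -0.0]
ft_force: [-1.0, 0.2, 0.7]
grip_width: 0.003
gripper_force: 0.0
```

Request:
send_rows([
  [[0,0,3],0,0],
  [[0,0,0],0,0],
])

```text
t: 4.8
position: [0.5257, -0.0569, 0.0083]
ee_rot: [0.639, 0.769, 0.0, 0.0]
ft_force: [-0.5, 0.5, 0.1]
grip_width: 0.005
gripper_force: 0.0
```

Request:
send_rows([
  [[0,0,2],0,0],
  [[0,0,0],0,0],
])

```text
t: 5.0
position: [0.5257, -0.0569, 0.0067]
ee_rot: [0.639, 0.769, 0.0, 0.0]
ft_force: [0.3, 0.3, 5.6]
grip_width: -0.001
gripper_force: 2.8
```

Request:
send_rows([
  [[0,0,2],0,0],
  [[0,0,0],0,0],
])

```text
t: 5.2
position: [0.5257, -0.0569, 0.0049]
ee_rot: [0.639, 0.769, 0.0, 0.0]
ft_force: [-1.5, -0.5, 5.8]
grip_width: -0.005
gripper_force: 3.2
```

Request:
send_rows([
  [[0,0,2],0,0],
  [[0,0,0],0,0],
])

```text
t: 5.4
position: [0.5257, -0.0569, 0.003]
ee_rot: [0.639, 0.769, 0.0, 0.0]
ft_force: [-0.9, -0.3, 7.6]
grip_width: 0.0
gripper_force: 3.7
```

Request:
send_rows([
  [[0,0,2],0,0],
  [[0,0,0],0,0],
])

```text
t: 5.6
position: [0.5257, -0.0569, 0.0011]
ee_rot: [0.639, 0.769, 0.0, 0.0]
ft_force: [-1.4, -0.4, 8.9]
grip_width: -0.001
gripper_force: 4.2
```

Request:
send_rows([
  [[0,0,2],0,0],
  [[0,0,0],0,0],
])

```text
t: 5.8
position: [0.5258, -0.0569, -0.0001]
ee_rot: [0.639, 0.769, 0.0, 0.0]
ft_force: [-2.5, 0.4, 13.0]
grip_width: 0.001
gripper_force: 6.4
```

Request:
send_rows([
  [[0,0,1],0,0],
  [[0,0,0],0,0],
])

```text
t: 6.0
position: [0.5258, -0.0569, -0.0002]
ee_rot: [0.639, 0.769, 0.0, 0.001]
ft_force: [-3.3, 0.1, 19.6]
grip_width: 0.002
gripper_force: 9.8
```

Request:
send_rows([
  [[0,0,1],0,0],
  [[0,0,0],0,0],
])

```text
t: 6.2
position: [0.5258, -0.0569, -0.0004]
ee_rot: [0.639, 0.769, 0.0, 0.001]
ft_force: [-4.3, 0.3, 26.2]
grip_width: 0.001
gripper_force: 13.1
```

Request:
send_rows([
  [[2,0,1],0,0],
  [[3,0,0],0,0],
  [[3,0,0],0,0],
  [[3,0,0],0,0],
  [[3,0,0],0,0],
  [[0,0,0],0,0],
])

```text
t: 6.8
position: [0.5258, -0.0467, -0.0004]
ee_rot: [0.638, 0.77, -0.0, 0.005]
ft_force: [-5.5, -11.0, 30.5]
grip_width: -0.001
gripper_force: 15.2
```

Request:
send_rows([
  [[3,0,0],0,0],
  [[3,0,0],0,0],
  [[3,0,0],0,0],
  [[3,0,0],0,0],
  [[0,0,0],0,0],
])

```text
t: 7.3
position: [0.5237, -0.0349, -0.0003]
ee_rot: [0.638, 0.77, 0.0, 0.005]
ft_force: [-5.5, -10.9, 31.9]
grip_width: -0.004
gripper_force: 15.7
```

Request:
send_rows([
  [[3,0,0],0,0],
  [[3,0,0],0,0],
  [[3,0,0],0,0],
  [[3,0,0],0,0],
  [[3,0,0],0,0],
  [[3,0,0],0,0],
  [[0,0,0],0,0],
])

```text
t: 8.0
position: [0.5204, -0.0171, -0.0002]
ee_rot: [0.638, 0.77, 0.0, 0.005]
ft_force: [-5.5, -11.9, 33.3]
grip_width: -0.003
gripper_force: 16.5
```

```bash
python3 - <<'E'
from h import *
o=robot.get_obs();p,d=robot.grab_frame("wrist");c=cam("wrist",o);r=R.from_quat(o["ee_rot"]).as_matrix()
cv2.imwrite("pics/w4.png",p[:,:,::-1]);print(o["t"],o["position"],o["ft_force"])
h=cv2.cvtColor(p[:,:,::-1].copy(),cv2.COLOR_BGR2HSV)
g=((h[...,0]>40)&(h[...,0]<85)&(h[...,1]>120)).astype(np.uint8);g[:,:240]=0;g[:,400:]=0
gr=np.where(g.sum(1)>40)[0];print(gr.min(),gr.max(),1e3*r.T@(ray(c,[(321,gr.max()+.5)],.039)[0]-o["position"]))
E
```

```text
8.0 [ 5.20443566e-01 -1.70964771e-02 -1.75841903e-04] [ -5.49608493 -11.93364168  33.32712809]
80 219 [ 25.11132197   0.56431695 -39.34828593]
```

View pics/w4.png

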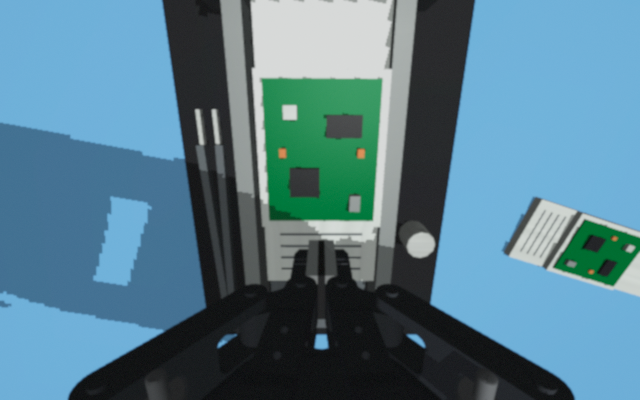

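The view shows the carrier dragged along with the fingertips (board rear at row 219, front now past the bridge). The tweezers at (212,190) and the standoff at (418,240) are undisturbed. I'll keep sliding.

Request:
send_rows([
  [[3,0,0],0,0],
  [[3,0,0],0,0],
  [[3,0,0],0,0],
  [[3,0,0],0,0],
  [[0,0,0],0,0],
])

```text
t: 8.55
position: [0.5213, -0.0055, -0.0001]
ee_rot: [0.639, 0.77, 0.002, 0.007]
ft_force: [-1.5, -11.0, 30.4]
grip_width: -0.002
gripper_force: 15.4
```

Request:
send_rows([
  [[3,0,0],0,0],
  [[3,0,0],0,0],
  [[2,0,0],0,0],
  [[0,0,0],0,0],
])

```text
t: 8.95
position: [0.5202, 0.0007, -0.0]
ee_rot: [0.638, 0.77, 0.001, 0.008]
ft_force: [-3.0, -18.2, 30.0]
grip_width: -0.002
gripper_force: 20.1
```

Request:
send_rows([
  [[2,0,0],0,0],
  [[2,0,0],0,0],
  [[0,0,0],0,0],
])

```text
t: 9.25
position: [0.52, 0.0028, -0.0]
ee_rot: [0.637, 0.771, 0.001, 0.009]
ft_force: [-3.3, -26.5, 29.5]
grip_width: -0.004
gripper_force: 24.6
```

```bash
cat > m.py <<'E'
from h import *
o=robot.get_obs();p,d=robot.grab_frame("wrist");c=cam("wrist",o);r=R.from_quat(o["ee_rot"]).as_matrix()
h=cv2.cvtColor(p[:,:,::-1].copy(),cv2.COLOR_BGR2HSV)
g=((h[...,0]>40)&(h[...,0]<85)&(h[...,1]>120)).astype(np.uint8);g[:,:240]=0;g[:,400:]=0
gr=np.where(g.sum(1)>40)[0];cl=np.where(g[gr.min()+5:gr.max()-5].sum(0)>20)[0]
q=ray(c,[(cl.mean(),gr.max()+.5)],.039)[0]
# cradle x of the board's rear edge; cradle origin (0.5107,0.0349), yaw 100.3
print(o["t"],o["ft_force"],"rear row",gr.max(),"in tool",1e3*r.T@(q-o["position"]),"cradle x",(q[:2]-[.5107,.0349])@[-.179,.984])
cv2.imwrite("pics/m_%d.png"%(o["t"]*100),p[:,:,::-1])
E
python3 m.py
```

```text
9.25 [ -3.2761784  -26.49400712  29.53899724] rear row 235 in tool [ 16.59952476  -2.40362595 -39.26679746] cradle x -0.01620695391854998
```

Request:
send_rows([
  [[2,0,0],0,0],
  [[2,0,0],0,0],
  [[0,0,0],0,0],
])

```text
t: 9.6
position: [0.5191, 0.0077, -0.0]
ee_rot: [0.638, 0.77, 0.001, 0.008]
ft_force: [-1.3, -17.2, 30.0]
grip_width: 0.001
gripper_force: 27.1
```

Request:
send_rows([
  [[2,0,0],0,0],
  [[2,0,0],0,0],
  [[0,0,0],0,0],
])

```text
t: 9.9
position: [0.5181, 0.0128, -0.0]
ee_rot: [0.638, 0.77, 0.002, 0.008]
ft_force: [-2.3, -18.0, 29.7]
grip_width: 0.005
gripper_force: 27.2
```

Request:
send_rows([
  [[2,0,0],0,0],
  [[1,0,0],0,0],
  [[0,0,0],0,0],
])

```text
t: 10.2
position: [0.518, 0.0137, -0.0]
ee_rot: [0.637, 0.771, 0.001, 0.009]
ft_force: [-2.8, -25.6, 29.6]
grip_width: -0.001
gripper_force: 27.8
```

Request:
send_rows([
  [[2,0,0],0,0],
  [[1,0,0],0,0],
  [[0,0,0],0,0],
])

```text
t: 10.5
position: [0.5181, 0.0138, 0.0001]
ee_rot: [0.637, 0.771, -0.0, 0.01]
ft_force: [-4.9, -38.4, 28.6]
grip_width: -0.0
gripper_force: 29.3
```

```bash
python3 m.py
```

```text
10.5 [ -4.89002734 -38.39613291  28.57502847] rear row 236 in tool [ 16.05071975  -2.40946988 -39.24511236] cradle x -0.005421436433558271
```

The carrier is hard against the stop: no motion while the force rose from 26 to 38 N, with 62 mm travelled. I'll relax the forward push, then lift straight up.

Request:
send_rows([
  [[-3,0,0],0,0],
  [[-3,0,0],0,0],
  [[-1,0,0],0,0],
  [[0,0,0],0,0],
])

```text
t: 10.95
position: [0.5179, 0.0135, -0.0]
ee_rot: [0.639, 0.769, 0.002, 0.007]
ft_force: [-0.4, -9.5, 30.6]
grip_width: -0.003
gripper_force: 21.7
```

Request:
send_rows([
  [[0,0,-2],0,0],
  [[0,0,-2],0,0],
  [[0,0,0],0,0],
])

```text
t: 11.25
position: [0.5176, 0.0135, 0.0006]
ee_rot: [0.639, 0.769, 0.002, 0.006]
ft_force: [4.1, -9.9, -2.5]
grip_width: -0.001
gripper_force: 6.7
```

Request:
send_rows([
  [[-2,0,0],0,0],
  [[-1,0,0],0,0],
  [[-1,0,0],0,0],
  [[0,0,0],0,0],
])

```text
t: 11.65
position: [0.5147, 0.0128, 0.0002]
ee_rot: [0.639, 0.769, 0.001, 0.002]
ft_force: [2.8, -0.8, 6.7]
grip_width: 0.001
gripper_force: 3.0
```

Request:
send_rows([
  [[-1,0,-2],0,0],
  [[0,0,-3],0,0],
  [[0,0,-4],0,0],
  [[0,0,-10],0,0],
  [[0,0,-30],0,0],
  [[0,0,-40],0,0],
  [[0,0,-40],0,0],
  [[0,0,-40],0,0],
  [[0,0,0],0,0],
  [[0,0,0],0,0],
  [[0,0,0],0,0],
  [[0,0,0],0,0],
  [[0,0,0],0,0],
])

```text
t: 12.95
position: [0.5118, 0.0122, 0.1671]
ee_rot: [0.639, 0.769, -0.001, -0.001]
ft_force: [-0.3, -0.5, 0.5]
grip_width: 0.003
gripper_force: 0.0
```

```bash
python3 - <<'E'
from h import *
o=robot.get_obs();p,d=robot.grab_frame("wrist");q,e=robot.grab_frame("top");print(o["t"],o["ft_force"],o["position"])
a=cv2.resize(p[0:260,210:450,::-1],None,fx=2,fy=2);b=cv2.resize(q[185:270,262:378,::-1],(480,352),interpolation=cv2.INTER_CUBIC)
a=cv2.copyMakeBorder(a,0,0,0,0,0);im=np.zeros((520,800,3),np.uint8);im[:,:480]=a;im[:235,480:]=cv2.resize(b,(320,235));cv2.imwrite("pics/end.png",im)
E
```

```text
12.95 [-0.27101835 -0.53618157  0.53863308] [0.51180921 0.012179   0.16712289]
```

View pics/end.png

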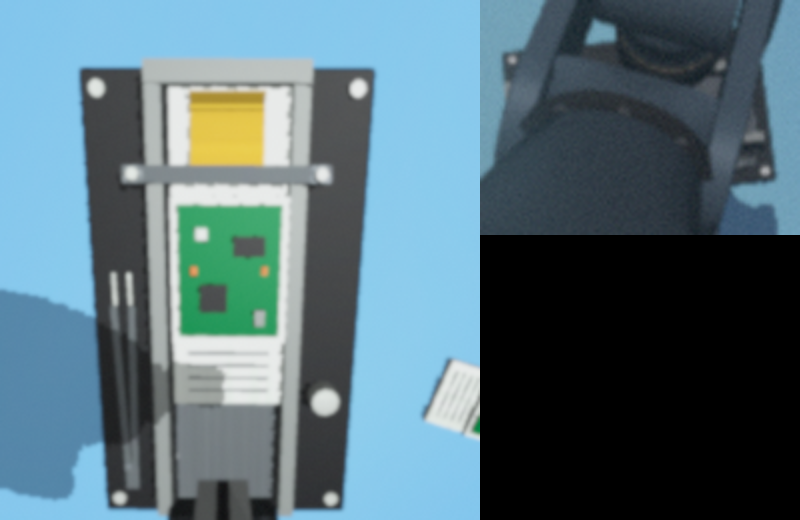

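The end view shows the carrier under the bridge and the leaf spring, its front at row ~86 against the stop. The tweezers and the standoff are where they were. One numeric check that it didn't creep back.

```bash
python3 m.py; python3 - <<'E'
from h import *
o=robot.get_obs();p,d=robot.grab_frame("wrist");c=cam("wrist",o)
u0=210+176//2
print(p[36:50,u0].tolist())
K=c[0]
for v in range(34,64,2):
    z=np.median(d[v,u0-3:u0+4]);q=c[1]@(np.linalg.inv(K)@[u0,v,1]*z)+c[2];print(v,round(1e3*float((q[:2]-[.5107,.0349])@[-.179,.984]),1),round(q[2]*1e3,1))
for v in(43,44):print(ray(c,[(u0,v)],.0285)[0][:2]@[-.179,.984]*1e3-1e3*(np.array([.5107,.0349])@[-.179,.984]))
E
```

```text
13.05 [ 0.08746445 -0.15533759 -0.2121698 ] rear row 165 in tool [ 17.34508817   3.0372319  128.45850185] cradle x -0.005234126302134513
[[183, 189, 188], [184, 190, 188], [183, 189, 188], [179, 186, 184], [159, 166, 164], [123, 129, 127], [144, 148, 146], [199, 202, 201], [226, 229, 227], [231, 233, 232], [232, 234, 233], [232, 234, 233], [232, 234, 233], [232, 234, 233]]
34 117.2 35.1
36 115.5 35.1
38 113.8 35.5
40 112.2 35.2
42 111.5 30.2
44 110.3 27.1
46 108.5 27.3
48 106.9 26.6
50 105.1 26.9
52 103.4 27.1
54 101.5 27.7
56 99.8 27.4
58 98.1 27.2
60 96.4 26.9
62 94.6 26.4
110.90945819611399
110.05364674518943
```

```bash
python3 -c "
from plant import robot
print(robot.hand_in())"
```

```text
the job is handed in; nothing more can be done
None
```

The carrier is fully home against the end stop and held down under the bridge and leaf spring; the gripper is clear of it, no bench item was seen to move, and the job was handed in at about 13 s.

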